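Load the grinding-plug carrier in reverse order

ROBOT

A 6-joint arm with a two-finger parallel gripper is mounted at the origin on the work surface. World frame = base frame: x ahead of the robot, y to its left, z up, the work surface at z = 0. Lengths are in mm, angles in rad, forces in N, time in s.
With the tool pointing down it reaches from about 400 to 925 mm from the base axis. Payload 12.5 kg.
Tool frame: the origin (TCP) lies where the fingers leave the gripper's body, on its centre line; the fingertips stand 78 mm ahead of it and the grasp point (between the pads) lies 59 mm ahead of it; z points along the fingers, y is the direction in which the jaws open and shut (so a half turn about z gives the same grasp; the last joint's range is limited). The gripper opens to 95 mm and grips with 3 to 60 N. Pads are 20 mm wide; open, the fingers measure 119 mm over their backs; the gripper's body (75 mm by 180 mm) begins 59 mm behind the grasp point.
Start: joints at [-1.248, 0.491, 1.559, -0, 1.092, -0.106], TCP at [259.884, -568.417, 292.261] pointing down, gripper open.
Joint ranges: [-3.1, 3.1], [-0.84, 2.19], [0.05, 2.79], [-1.13, 4.28], [0.06, 2.93], [-2.69, 2.69]. Speed limits (rad/s): [2.22, 2.22, 2.79, 3.14, 3.14, 3.14].

INTERFACE

Orientations are given as [roll, pitch, yaw] about the fixed x, y, z axes, in that order (R = Rz(yaw) Ry(pitch) Rx(roll)).
In Python, from cell import env, viewer, ticket, search_frame gives the robot as it stands.
- The arm moves only by the shell command python3 -m inch 'ROWS'. ROWS is a JSON object of lists of equal length, an entry for each row: "hand": the opening, from 0 (shut) to 1 (fully open); "delta_pos": the shift along the tool's x, y, z in cm, a list of three; "turn": the turn about the tool's z in rad. A call has 1 to 20 rows; each row shifts and turns the commanded pose from where the row before left it, along the tool's axes as they then stand; what a row does not reach is not made up. A row lasts 1/10 s, in which the tool goes at most 50 mm and 8.59 degrees, less where a joint would pass 70% of its speed; a pose out of reach is approached as far as the arm can. A call is refused whole if a number of a shift passes 5 or a number of a turn 0.15, either way. A call with a gripper value outside its range is refused whole. The fingers move at their own pace and stop on an object; the grip force is fixed at half the most. Time passes only in rows, so rows that do not move let the fingers close. It gives the time, the measured TCP pose, the force and the opening at its end, in the units of the state.
- env.state(): the state, without advancing time (a new reading comes with each control period).
- viewer.read_camera(name): name is "scene" or "top" or "wrist"; returns (picture, depth): 420x560x3 uint8, blue, green, red; 420x560 float32, mm along the optical axis (not along the pixel's ray), 0 where there is no reading.
- viewer.get_calibration(name): a dict with "fx", "fy", "cx", "cy" (pixels), "k1" (the pictures are not rectified: a ray, as slopes to the right and down, at radius r is drawn at 1 + k1 r^2 times it, then the intrinsics apply), "T" (4x4, takes a point from camera to world coordinates). Camera axes: x right, y down, z forward; pixel columns grow to the right and rows downward; lengths in mm; the calibration is good to about 2 mm. A picture is of the moment at which its call begins: read the wrist's pose just before it. get_calibration takes no time and is no camera call; for the wrist camera it gives the pose at the moment of the call.
- ticket.job_done(): hands the job in, once; it reports no verdict.
Trained networks look in the newest picture that a camera, given by its name, has taken for a name from the list of things; names that differ only in an ending like _2 or _b are one class to them, and where a whole thing is asked for, a point or a joint stands for the part that bears it (a point fixed in the world has none). Each returns a list of dicts, best first, with "p" (0 to 1); they miss things now and then, are a little off and sometimes report something else, mostly with a low value. They report only what shows in the picture. A call takes as long as a camera call. They do not tell look-alikes from the thing itself.
- search_frame(camera, label): "centre" ([column, row] in pixels, amid what is visible of it).
The state is a dict: "t": time; "joints": joint angles; "qvel": joint speeds; "tau": joint torques, N m; "eef_pos": TCP position; "tcp_rot": TCP orientation; "ft_force": force on the tool from outside, world axes, zero at the start; "moment": the same for the moment, N m; "opening": opening from 0.0 (shut) to 1.0 (fully open).
Only numpy, scipy, OpenCV 4.12 (cv2) and the standard library are available. Lean on these libraries where they do the work, as an engineer would, in place of code of your own. Each camera call takes 0.05 s, during which the arm holds its last target.

TASK

Move the four grinding plugs from the wooden storage rack into the empty metal carrier in the reverse order, one to each compartment: the plug now nearest the robot goes into the compartment farthest from the robot, the next one into the second farthest, and so on. Each must stand upright, flat on the compartment floor, and be let go; the abrasive is brittle, so set the plugs down gently and never drop them.

Things in the scene. Friction and masses are not known exactly. Their poses are not given: they have to be found in the camera images.
- cone_plug: A brown abrasive grinding plug, standing upright; mass about 0.2 kg. Diameter 44 mm with straight vertical sides from its foot up to 34 mm; above that a cone tapering to a 12 mm wide tip, 62 mm tall in all. Origin: centre of its flat underside, z up. It is round, so its yaw means nothing; it can be gripped across any diameter, about 25 mm above its foot.
- flat_plug: A brown abrasive grinding plug, standing upright; mass about 0.2 kg. Diameter 44 mm with straight vertical sides from its foot up to its top; a plain cylinder with a flat top, 56 mm tall. Origin: centre of its flat underside, z up. It is round, so its yaw means nothing; it can be gripped across any diameter, about 25 mm above its foot.
- round_plug: A brown abrasive grinding plug, standing upright; mass about 0.2 kg. Diameter 44 mm with straight vertical sides from its foot up to 36 mm; above that a rounded dome, 56.5 mm tall in all. Origin: centre of its flat underside, z up. It is round, so its yaw means nothing; it can be gripped across any diameter, about 25 mm above its foot.
- step_plug: A brown abrasive grinding plug, standing upright; mass about 0.2 kg. Diameter 44 mm with straight vertical sides from its foot up to 36 mm; above that a step in to a narrow 24 mm wide flat-topped nose, 60 mm tall in all. Origin: centre of its flat underside, z up. It is round, so its yaw means nothing; it can be gripped across any diameter, about 25 mm above its foot.
- storage_rack: Fixed low rack of light wood; holds the plugs at the start, on 2 mm pads (feet 14 mm above the bench). 272 x 70 mm. Origin: centre of underside; x along the row, away from the robot. Four compartments centred at x = -99, -33, 33, 99 mm (first nearest the robot), y = 0, each 63 mm along x by 64 mm inside. Floor 12 mm above the bench; dividers and lips 3 mm thick, 6 mm above the floor.
- carrier: Fixed low rack of grey-painted metal with aluminium dividers, empty at the start, without pads. 272 x 70 mm. Origin: centre of underside; x along the row, away from the robot. Four compartments centred at x = -99, -33, 33, 99 mm (first nearest the robot), y = 0, each 63 mm along x by 64 mm inside. Floor 12 mm above the bench; dividers and lips 3 mm thick, 6 mm above the floor.
- pad_cone: Thin black rubber pad, round, 58 mm across, 2 mm thick, fixed in one compartment of the storage rack under where the cone plug stands at the start, and it stays there. Origin: centre of its underside.
- pad_flat: Thin black rubber pad, square, 54 mm, 2 mm thick, fixed in one compartment of the storage rack under where the flat-topped plug stands at the start, and it stays there. Origin: centre of its underside.
- pad_round: Thin black rubber pad, square, 42 mm, set cornerwise like a diamond, 2 mm thick, fixed in one compartment of the storage rack under where the round-nosed plug stands at the start, and it stays there. Origin: centre of its underside.
- pad_step: Thin black rubber pad, cross-shaped, 60 mm across with 30 mm wide arms, 2 mm thick, fixed in one compartment of the storage rack under where the stepped plug stands at the start, and it stays there. Origin: centre of its underside.
Things that resemble listed ones, but are neither listed nor needed, are in the scene too. What is shaped like the round_plug but black or red is not meant.

How it is judged:
By the outcome, as a careful person would: the job done as asked, in the order asked, and still so for the second after the job is handed in, with the robot touching nothing.
It also fails if it takes over 99 s, if anything falls off the work surface, if the arm or the gripper's body presses on something with over 40 N, if the wrist force passes 120 N, or if a joint passes its speed limit or range.

## Working session

There is one attempt and no reset: what is moved stays moved. The work goes in short steps, Python scripts to look and compute and a shell command to move; the robot and the scene stay as the last step left them, time stands still between calls to the robot, and variables do not carry over. Pictures are saved under pics/ and viewed, and the job is handed in when it is done.

```bash
ls; mkdir -p pics; python3 - <<'E'
from cell import env, viewer, ticket, search_frame
import cv2,json
print(env.state())
for n in ("scene","top"):
    p,d=viewer.read_camera(n); cv2.imwrite(f"pics/{n}0.png",p)
    c=viewer.get_calibration(n); print(n,c)
    for l in ["cone_plug","flat_plug","round_plug","step_plug","storage_rack","carrier"]:
        print(l,search_frame(n,l))
E
```

```text
pics
{'t': 0.0, 'joints': array([-1.24761408e+00,  4.91540741e-01,  1.55946571e+00, -4.71944722e-06,
        1.09170997e+00, -1.05581851e-01]), 'qvel': array([-0.00207191, -0.00061712,  0.00185821,  0.00187891,  0.00170118,
       -0.00103016]), 'tau': array([ 1.32789346e-04, -6.12635636e+01, -2.58184683e+01,  6.92254887e-02,
        4.82041959e-02, -2.83313716e-05]), 'eef_pos': array([ 259.8183531 , -568.25065645,  291.66779721]), 'tcp_rot': array([-3.14047471e+00, -1.14266223e-04,  4.28766213e-01]), 'ft_force': array([-0.34528586, -0.4883236 ,  0.47771261]), 'moment': array([-0.00590793, -0.04379986,  0.01221718]), 'opening': 0.9976986917635581}
scene {'fx': 388.57620334305454, 'fy': 388.57620334305454, 'cx': 279.1627047132739, 'cy': 206.11271551953962, 'k1': -0.09784401529671227, 'T': array([[ 8.43179307e-01,  4.63523569e-01, -2.72386778e-01,
         7.25811894e+02],
       [ 5.37620580e-01, -7.23569672e-01,  4.32909969e-01,
        -2.77321115e+02],
       [ 3.57316177e-03, -5.11461465e-01, -8.59298785e-01,
         5.86816251e+02],
       [ 0.00000000e+00,  0.00000000e+00,  0.0
[... 661 characters left out ...]
5e-02,
         3.36137242e+01],
       [ 3.33462827e-02, -7.88104421e-02, -9.96331742e-01,
         7.84938544e+02],
       [ 0.00000000e+00,  0.00000000e+00,  0.00000000e+00,
         1.00000000e+00]])}
cone_plug [{'centre': [191.4, 140.1], 'p': 0.61}]
flat_plug [{'centre': [192.3, 214.3], 'p': 0.91}]
round_plug [{'centre': [193.7, 176.6], 'p': 0.79}, {'centre': [136.3, 203.6], 'p': 0.77}, {'centre': [129.8, 150.8], 'p': 0.63}, {'centre': [191.1, 152.6], 'p': 0.62}, {'centre': [189.4, 213.7], 'p': 0.24}]
step_plug [{'centre': [188.3, 257.3], 'p': 0.86}, {'centre': [202.9, 252.3], 'p': 0.32}]
storage_rack [{'centre': [199.2, 193.0], 'p': 0.8}]
carrier [{'centre': [386.0, 213.3], 'p': 0.85}]
```

View pics/scene0.png

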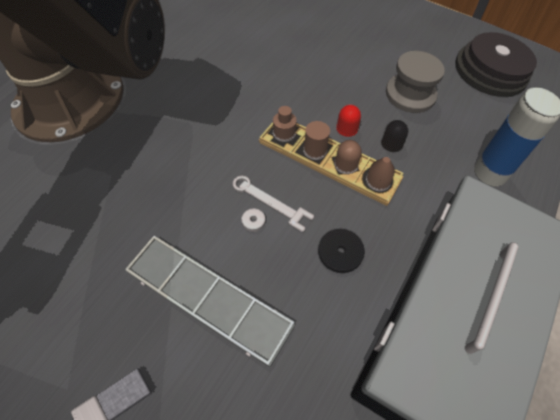

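View pics/top0.png

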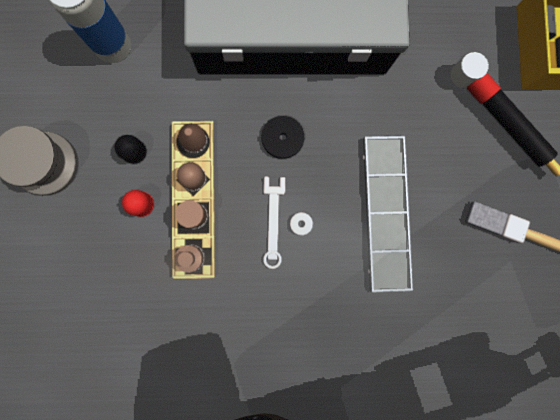

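Rack from near to far: step, flat, round, cone (top view at (188,258), (191,214), (191,177), (192,140)). The black dome at (130,149) and the red one at (137,203) are decoys. The carrier is at (388,213). Next I'll measure.

```bash
cat > h.py <<'E'
import numpy as np, cv2
from cell import env, viewer, ticket, search_frame
def ray(c,px):
    k=c["k1"]; p=np.atleast_2d(np.array(px,float))
    d=np.c_[(p[:,0]-c["cx"])/c["fx"],(p[:,1]-c["cy"])/c["fy"]]; u=d.copy()
    for _ in range(20): u=d/(1+k*(u**2).sum(1,keepdims=True))
    return u
def at_z(c,px,z):
    u=ray(c,px); T=np.array(c["T"]); v=np.c_[u,np.ones(len(u))]@T[:3,:3].T
    s=(z-T[2,3])/v[:,2]; return T[:3,3]+v*s[:,None]
def proj(c,P):
    T=np.array(c["T"]); q=(np.atleast_2d(P)-T[:3,3])@T[:3,:3]; u=q[:,:2]/q[:,2:]
    u=u*(1+c["k1"]*(u**2).sum(1,keepdims=True)); return np.c_[u[:,0]*c["fx"]+c["cx"],u[:,1]*c["fy"]+c["cy"]]
def cloud(c,d):
    v,u=np.nonzero(d>0); z=d[v,u]; s=ray(c,np.c_[u,v]); q=np.c_[s*z[:,None],z]; T=np.array(c["T"])
    return np.c_[u,v], q@T[:3,:3].T+T[:3,3]
E
python3 - <<'E'
from h import *
for n in ("top","scene"):
    p,d=viewer.read_camera(n); c=viewer.get_calibration(n)
    hsv=cv2.cvtColor(p,cv2.COLOR_BGR2HSV)
    px,P=cloud(c,d); 
    if n=="top":
        big=cv2.resize(p[110:300,100:430],None,fx=2.4,fy=2.4,interpolation=cv2.INTER_CUBIC); cv2.imwrite("pics/topcrop.png",big)
    # plug tops by depth above z=50, within rack zone
    m=(P[:,2]>50)&(P[:,2]<85)&(P[:,0]>380)&(P[:,0]<720)&(abs(P[:,1]-170)<60)
    im=np.zeros(d.shape,np.uint8); im[px[m][:,1],px[m][:,0]]=1
    nn,lab,st,ce=cv2.connectedComponentsWithStats(im)
    for i in range(1,nn):
        if st[i,4]<15: continue
        s=lab[px[:,1],px[:,0]]==i; q=P[s]; print(n,"blob",st[i,4],ce[i].round(),q.mean(0).round(1),q[:,2].max().round(1))
    # rims: height between 8 and 25
    for nm,(y0,y1) in dict(rack=(100,250),carrier=(-250,-90)).items():
        m=(P[:,2]>8)&(P[:,2]<80)&(P[:,0]>350)&(P[:,0]<720)&(P[:,1]>y0)&(P[:,1]<y1)
        im=np.zeros(d.shape,np.uint8); im[px[m][:,1],px[m][:,0]]=1
        nn,lab,st,ce=cv2.connectedComponentsWithStats(im); i=1+st[1:,4].argmax()
        s=(lab[px[:,1],px[:,0]]==i)&(P[:,2]<24)
        r=cv2.minAreaRect(P[s][:,:2].astype(np.float32)); print(n,nm,r, np.median(P[s][:,2]))
E
```

```text
top blob 501 [190. 136.] [661.2 151.4  62.6] 79.7
top blob 550 [189. 175.] [596.2 152.2  64.6] 73.5
top blob 606 [189. 214.] [533.9 150.9  70.2] 75.0
top blob 542 [187. 258.] [464.  156.   60.5] 78.9
top rack ((562.916015625, 154.6416015625), (268.3968200683594, 70.30498504638672), 0.48745667934417725) 14.48045534008736
top carrier ((535.5789794921875, -180.62152099609375), (270.7653503417969, 73.90475463867188), 1.0438785552978516) 12.993853011862257
scene blob 368 [285. 118.] [466.  152.2  61. ] 77.2
scene blob 523 [317. 134.] [536.8 146.   66.8] 72.7
scene blob 433 [349. 151.] [601.2 145.7  62.7] 72.4
scene blob 397 [383. 168.] [666.6 144.7  62.1] 78.4
scene rack ((565.1195678710938, 153.31813049316406), (271.2138671875, 72.83148956298828), 0.42813757061958313) 13.912002908056252
scene carrier ((536.779296875, -181.94277954101562), (271.3000793457031, 76.59294128417969), 0.9546468257904053) 12.49032340923867
```

View pics/topcrop.png

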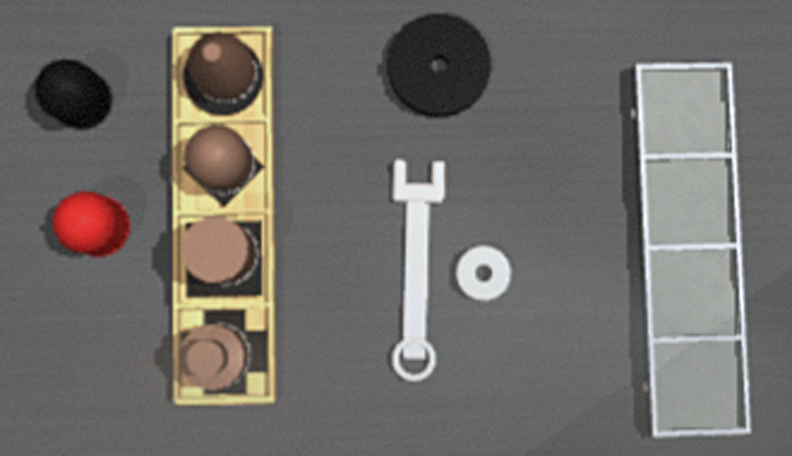

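The pads match their plugs, with the cross under step, square under flat, diamond under round and disc under cone. Next I'll refine the plug centres by silhouette.

```bash
python3 - <<'E'
from h import *
from scipy.optimize import minimize
prof=dict(step=[(22,0),(22,36),(12,36),(12,60)],flat=[(22,0),(22,56)],round=[(22,0),(22,36),(20,45),(15,52),(7,56),(0,56.5)],cone=[(22,0),(22,34),(6,62)])
ini=dict(step=(465,153),flat=(531,153),round=(597,154),cone=(663,154))
a=np.linspace(0,2*np.pi,48)
S=4
for n in ("top","scene"):
    p,d=viewer.read_camera(n); c=viewer.get_calibration(n)
    vis=p.copy(); hsv=cv2.cvtColor(p,cv2.COLOR_BGR2HSV)
    px,P=cloud(c,d); Z=np.zeros(d.shape); Z[px[:,1],px[:,0]]=P[:,2]
    # mask: stands above z=22
    m=((Z>24)&(Z<90)).astype(np.uint8)
    mb=cv2.resize(m,None,fx=S,fy=S,interpolation=cv2.INTER_NEAREST)
    def sil(k,xy):
        im=np.zeros(mb.shape,np.uint8)
        pr=prof[k]; pr=[(pr[0][0],10)]+pr[1:]
        R=[]
        for (r,z) in pr: R.append(proj(c,np.c_[xy[0]+r*np.cos(a),xy[1]+r*np.sin(a),np.full(48,14+z)]))
        for i in range(len(R)-1):
            h=cv2.convexHull(np.vstack(R[i:i+2]).astype(np.float32)); cv2.fillConvexPoly(im,np.round((h+.5)*S-.5).astype(np.int32),1)
        return im
    for k,xy0 in ini.items():
        g=np.zeros(mb.shape,np.uint8); s0=sil(k,xy0); g=cv2.dilate(s0,np.ones((25,25),np.uint8))
        def cost(v):
            s=sil(k,v); return ((s!=mb)&(g>0)).sum()/s.sum()
        best=min(((cost((xy0[0]+i,xy0[1]+j)),xy0[0]+i,xy0[1]+j) for i in range(-10,11,2) for j in range(-10,11,2)))
        r=minimize(cost,best[1:],method="Nelder-Mead",options=dict(initial_simplex=[best[1:],(best[1]+2,best[2]),(best[1],best[2]+2)]))
        print(n,k,r.x.round(1),round(r.fun,3))
E
```

```text
top step [463.3 157.6] 0.039
top flat [534.6 152.3] 0.08
top round [598.4 154.5] 0.048
top cone [664.6 153.6] 0.047
scene step [463. 157.] 0.043
scene flat [534.8 151.6] 0.068
scene round [598.7 153.3] 0.039
scene cone [665.4 153. ] 0.043
```

```bash
python3 -m inch '{"hand":[0.8,0.8,0.8,0.8,0.8,0.8,0.8,0.8,0.8,0.8,0.8,0.8,0.8,0.8,0.8,0.8,0.8,0.8,0.8,0.8],"turn":[0.143,0.143,0.143,0,0,0,0,0,0,0,0,0,0,0,0,0,0,0,0,0],"delta_pos":[[0,0,0],[0,0,0],[0,0,0],[2.5,-4,0.6],[2.5,-4,0.6],[2.5,-4,0.6],[2.5,-4,0.6],[2.5,-4,0.6],[2.5,-4,0.6],[2.5,-4,0.6],[2.5,-4,0.6],[0,-4.5,0.6],[0,-4.5,0.6],[0,-4.5,0.6],[0,-4.5,0.6],[0,-4.5,0.6],[0,-4.5,0.6],[0,-4.5,0.6],[0,-4.5,0.6],[0,-4.5,0.6]]}'
python3 - <<'E'
from h import *
s=env.state(); print(s["t"],s["eef_pos"],s["tcp_rot"],s["joints"])
p,d=viewer.read_camera("wrist"); cv2.imwrite("pics/w1.png",p)
p,d=viewer.read_camera("top")
c=viewer.get_calibration("top")
for (cx,cy,yaw) in ((536,-181,.0175),):
    for k in (-1,0,1,):
      pass
    R=np.array([[np.cos(yaw),-np.sin(yaw)],[np.sin(yaw),np.cos(yaw)]])
    out=p.copy(); out=cv2.resize(out,None,fx=4,fy=4,interpolation=cv2.INTER_CUBIC)
    for L in ([(-136,-35),(136,-35),(136,35),(-136,35),(-136,-35)],[(-66,-35),(-66,35)],[(0,-35),(0,35)],[(66,-35),(66,35)]):
        q=np.array(L)@R.T+[cx,cy]; u=proj(c,np.c_[q,np.full(len(q),18)])
        cv2.polylines(out,[np.round((u+.5)*4-.5).astype(np.int32)],False,(0,0,255),1)
    cv2.imwrite("pics/car.png",out[500:1200,1380:1720][:600] if 0 else cv2.resize(out[500:1200,1300:1900],None,fx=.85,fy=.85))
E
```

```text
t: 2.9
eef_pos: [459.9, 158.4, 190.2]
tcp_rot: [-3.142, -0.001, -0.0]
ft_force: [1.6, 0.3, 0.7]
opening: 0.801
2.9 [459.86948299 158.44286883 190.16753283] [-3.14159029e+00 -6.46976500e-04 -1.74132048e-04] [ 1.95947803e-01  4.41787644e-01  2.00244686e+00 -1.92860354e-04
  6.96723130e-01  1.76706614e+00]
```

View pics/car.png

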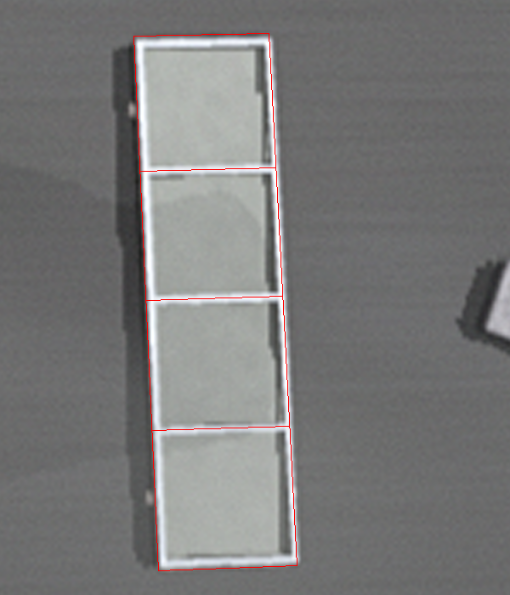

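View pics/w1.png

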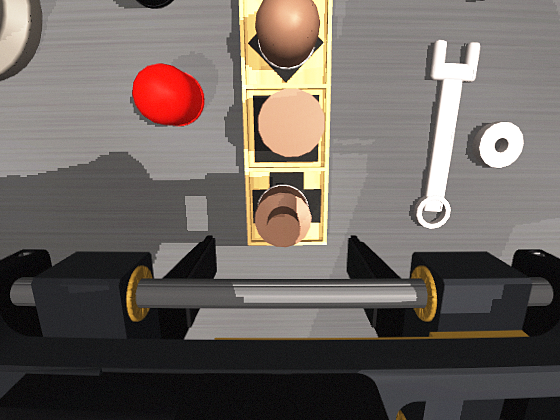

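```bash
python3 -m inch '{"hand":[0.8,0.8,0.8,0.8,0.8,0.8,0.8,0.8,0,0,0,0,0,0,0,0],"turn":[0,0,0,0,0,0,0,0,0,0,0,0,0,0,0,0],"delta_pos":[[0.3,0.1,1.5],[0,0,2],[0,0,2],[0,0,2],[0,0,1],[0,0,0.4],[0,0,0],[0,0,0],[0,0,0],[0,0,0],[0,0,0],[0,0,0],[0,0,0],[0,0,0],[0,0,0],[0,0,0]]}'
python3 - <<'E'
from h import *
p,d=viewer.read_camera("wrist"); cv2.imwrite("pics/w2.png",p)
E
```

```text
t: 4.6
eef_pos: [463.1, 155.6, 101.3]
tcp_rot: [-3.142, -0.0, -0.0]
ft_force: [-1.0, 1.2, 4.2]
opening: 0.457
```

View pics/w2.png

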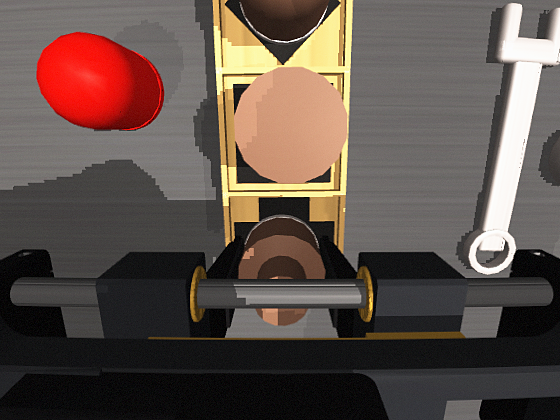

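```bash
python3 -m inch '{"hand":[0,0,0,0,0,0,0,0,0,0,0,0,0,0,0,0,0,0,0],"turn":[0,0,0,0,0,0,0,0,0,0,0,0,0,0,0,0,0,0,0],"delta_pos":[[0,0,-0.9],[0,0,-2],[0,0,-3],[0,0,-2],[0.5,1,-1],[1,2,0],[1.7,3.3,0],[2,4,0],[2,4,0],[2,4,0],[2,4,0],[2,4,0],[2,4,0],[1,2,0],[0.6,0.8,0],[0.3,0.4,0],[0,0,0],[0,0,0],[0,0,0]]}'
python3 - <<'E'
from h import *
print(env.state()["eef_pos"])
p,d=viewer.read_camera("wrist"); cv2.imwrite("pics/w3.png",p)
E
```

```text
t: 6.55
eef_pos: [633.7, -178.4, 190.4]
tcp_rot: [-3.142, 0.0, 0.001]
ft_force: [0.4, 0.2, -2.2]
opening: 0.458
[ 633.70313353 -178.43214685  190.3944514 ]
```

View pics/w3.png

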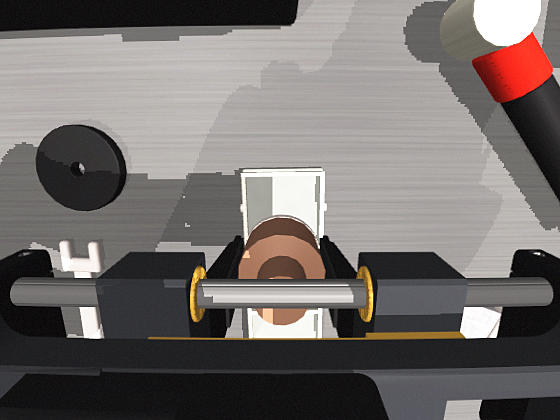

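```bash
python3 -m inch '{"hand":[0,0,0,0,0,0,0,0,0,0,0],"turn":[0,0,0,0,0,0,0,0,0,0,0],"delta_pos":[[0.1,0.1,1],[0,0,2],[0,0,2.5],[0,0,2],[0,0,1],[0,0,0.3],[0,0,0.1],[0,0,0.05],[0,0,0.05],[0,0,0.05],[0,0,0]]}'
```

```text
t: 7.7
eef_pos: [635.0, -180.5, 100.1]
tcp_rot: [3.141, -0.001, -0.0]
ft_force: [-0.1, 0.1, -3.3]
opening: 0.458
```

```bash
python3 -m inch '{"hand":[0,0,0,0],"turn":[0,0,0,0],"delta_pos":[[0,0,0.04],[0,0,0.03],[0,0,0],[0,0,0]]}'
```

```text
t: 8.1
eef_pos: [635.0, -180.5, 99.4]
tcp_rot: [3.141, -0.0, -0.0]
ft_force: [-1.4, 0.5, 2.6]
opening: 0.456
```

```bash
python3 -m inch '{"hand":[0,0,0],"turn":[0,0,0],"delta_pos":[[0,0,0.02],[0,0,0],[0,0,0]]}'
```

```text
t: 8.4
eef_pos: [635.0, -180.6, 99.4]
tcp_rot: [3.141, -0.0, -0.0]
ft_force: [-2.3, 0.6, 6.0]
opening: 0.458
```

```bash
python3 -m inch '{"hand":[0.48,0.52,0.6,0.7,0.7,0.75,0.8,0.8,0.8,0.8,0.8,0.8,0.8,0.8,0.8,0.8,0.8,0.8,0.8,0.8],"turn":[0,0,0,0,0,0,0,0,0,0,0,0,0,0,0,0,0,0,0,0],"delta_pos":[[0,0,0],[0,0,0],[0,0,0],[0,0,0],[0,0,0],[0,0,-1],[0,0,-2.5],[0,0,-3],[0,0,-2.5],[-1,-2,0],[-1,-4,0],[-1.5,-4,0],[-1.5,-4,0],[-1.5,-4,0],[-1.5,-4,0],[-1,-4,0],[-1,-4,0],[0,-3.2,0],[0,0,0],[0,0,0]]}'
python3 - <<'E'
from h import *
p,d=viewer.read_camera("wrist"); cv2.imwrite("pics/w4.png",p)
p,d=viewer.read_camera("top"); cv2.imwrite("pics/t4.png",p)
print(env.state()["eef_pos"])
E
```

```text
t: 10.4
eef_pos: [535.0, 152.0, 189.4]
tcp_rot: [3.141, -0.001, 0.001]
ft_force: [0.4, -1.1, -0.9]
opening: 0.8
[535.19225608 150.77088718 189.12506344]
```

View pics/w4.png

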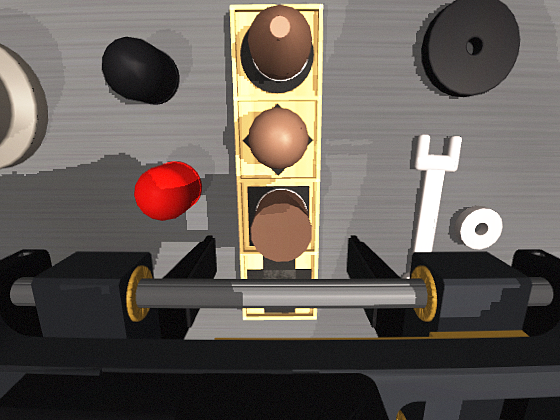

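View pics/t4.png

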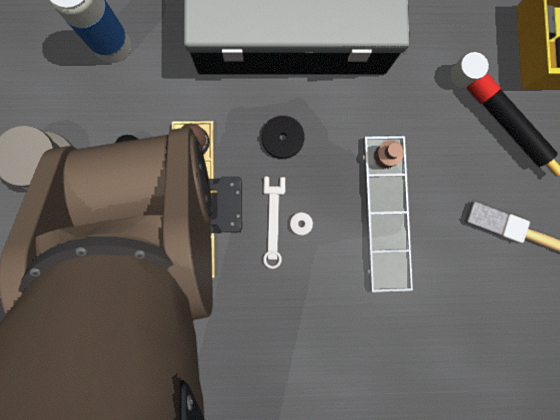

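```bash
python3 -m inch '{"hand":[0.8,0.8,0.8,0.8,0.8,0.8,0.8,0,0,0,0,0,0,0],"turn":[0,0,0,0,0,0,0,0,0,0,0,0,0,0],"delta_pos":[[0,0,1.5],[0,0,2],[0,0,2],[0,0,2],[0,0,1],[0,0,0.3],[0,0,0],[0,0,0],[0,0,0],[0,0,0],[0,0,0],[0,0,0],[0,0,0],[0,0,0]]}'
```

```text
t: 11.9
eef_pos: [535.1, 151.6, 101.1]
tcp_rot: [3.142, -0.0, -0.0]
ft_force: [-0.9, 0.9, 4.1]
opening: 0.459
```

```bash
python3 -m inch '{"hand":[0,0,0,0,0,0,0,0,0,0,0,0,0,0,0,0,0],"turn":[0,0,0,0,0,0,0,0,0,0,0,0,0,0,0,0,0],"delta_pos":[[0,0,-0.9],[0,0,-2],[0,0,-3],[0,0,-2],[0.1,1,-1],[0.2,2,0],[0.3,3.2,0],[0.4,4,0],[0.5,4,0],[0.5,4,0],[0.5,4,0],[0.4,4,0],[0.3,4,0],[0.2,2,0],[0,0.7,0],[0,0.3,0],[0,0,0]]}' && python3 -m inch '{"hand":[0,0,0,0,0,0,0,0,0,0],"turn":[0,0,0,0,0,0,0,0,0,0],"delta_pos":[[0,0,1],[0,0,2],[0,0,2.5],[0,0,2],[0,0,1],[0,0,0.3],[0,0,0.1],[0,0,0.05],[0,0,0],[0,0,0]]}'
```

```text
t: 13.6
eef_pos: [568.7, -180.0, 189.6]
tcp_rot: [-3.141, 0.001, 0.0]
ft_force: [0.2, 0.5, -2.4]
opening: 0.461
t: 14.6
eef_pos: [569.2, -180.6, 101.0]
tcp_rot: [3.141, -0.001, -0.0]
ft_force: [-0.3, -0.2, -3.1]
opening: 0.459
```

```bash
python3 -m inch '{"hand":[0,0,0,0,0,0],"turn":[0,0,0,0,0,0],"delta_pos":[[0,0,0.05],[0,0,0.05],[0,0,0.04],[0,0,0.03],[0,0,0],[0,0,0]]}'
```

```text
t: 15.2
eef_pos: [569.0, -180.5, 99.1]
tcp_rot: [3.141, -0.0, -0.0]
ft_force: [-2.8, 0.9, 6.2]
opening: 0.458
```

Contact is confirmed: Fz went from −3 to +6 N. I'll release and go to the round plug at (598.5, 154).

```bash
python3 -m inch '{"hand":[0.48,0.52,0.6,0.7,0.7,0.75,0.8,0.8,0.8,0.8,0.8,0.8,0.8,0.8,0.8,0.8,0.8,0.8,0.8,0.8],"turn":[0,0,0,0,0,0,0,0,0,0,0,0,0,0,0,0,0,0,0,0],"delta_pos":[[0,0,0],[0,0,0],[0,0,0],[0,0,0],[0,0,0],[0,0,-1],[0,0,-2.5],[0,0,-3],[0,0,-2.5],[0.2,-2,0],[0.4,-4,0],[0.4,-4,0],[0.4,-4,0],[0.4,-4,0],[0.4,-4,0],[0.4,-4,0],[0.3,-4,0],[0,-3.5,0],[0,0,0],[0,0,0]]}'
python3 - <<'E'
from h import *
p,d=viewer.read_camera("wrist"); cv2.imwrite("pics/w5.png",p)
p,d=viewer.read_camera("top"); cv2.imwrite("pics/t5.png",p)
print(env.state()["eef_pos"])
E
```

```text
t: 17.2
eef_pos: [597.8, 155.0, 189.1]
tcp_rot: [3.141, -0.0, 0.001]
ft_force: [0.2, -0.2, -0.5]
opening: 0.801
[598.05158617 153.64230514 188.97813283]
```

View pics/w5.png

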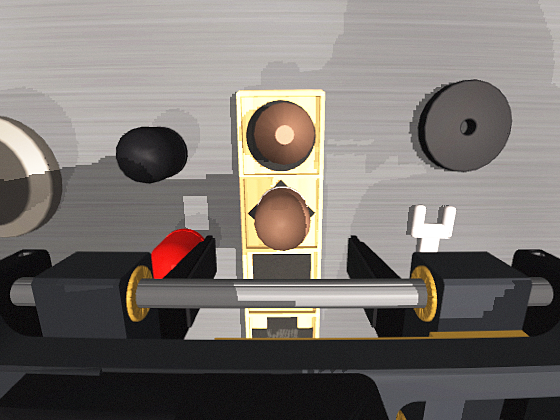

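View pics/t5.png

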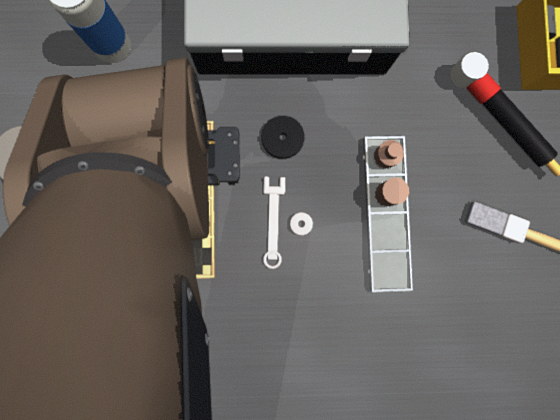

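Both plugs stand upright in the carrier, at (390,153) and (395,191). The brown round plug is centred between the fingers at (282,220), on its diamond pad.

```bash
python3 -m inch '{"hand":[0.8,0.8,0.8,0.8,0.8,0.8,0.8,0,0,0,0,0,0,0],"turn":[0,0,0,0,0,0,0,0,0,0,0,0,0,0],"delta_pos":[[0,0,1.5],[0,0,2],[0,0,2],[0,0,2],[0,0,1],[0,0,0.3],[0,0,0],[0,0,0],[0,0,0],[0,0,0],[0,0,0],[0,0,0],[0,0,0],[0,0,0]]}'
```

```text
t: 18.7
eef_pos: [598.1, 154.5, 100.8]
tcp_rot: [3.142, -0.0, -0.0]
ft_force: [0.2, 0.0, 3.7]
opening: 0.458
```

```bash
python3 -m inch '{"hand":[0,0,0,0,0,0,0,0,0,0,0,0,0,0,0,0,0],"turn":[0,0,0,0,0,0,0,0,0,0,0,0,0,0,0,0,0],"delta_pos":[[0,0,-0.9],[0,0,-2],[0,0,-3],[0,0,-2],[-0.3,1,-1],[-0.6,2,0],[-0.9,3.3,0],[-1.2,4,0],[-1.2,4,0],[-1.2,4,0],[-1.2,4,0],[-1.2,4,0],[-1.2,4,0],[-0.6,2,0],[0,0.9,0],[0,0.4,0],[0,0,0]]}' && python3 -m inch '{"hand":[0,0,0,0,0,0,0,0,0,0],"turn":[0,0,0,0,0,0,0,0,0,0],"delta_pos":[[0,0,1],[0,0,2],[0,0,2.5],[0,0,2],[0,0,1],[0,0,0.3],[0,0,0.1],[0,0,0.05],[0,0,0],[0,0,0]]}'
```

```text
t: 20.4
eef_pos: [502.0, -181.3, 189.5]
tcp_rot: [-3.141, 0.0, -0.0]
ft_force: [0.7, -0.4, -1.7]
opening: 0.456
t: 21.4
eef_pos: [502.1, -181.6, 100.7]
tcp_rot: [3.141, -0.001, -0.0]
ft_force: [0.1, 0.1, -1.9]
opening: 0.455
```

```bash
python3 -m inch '{"hand":[0,0,0,0,0,0],"turn":[0,0,0,0,0,0],"delta_pos":[[0,0,0.05],[0,0,0.05],[0,0,0.04],[0,0,0.03],[0,0,0],[0,0,0]]}'
```

```text
t: 22.0
eef_pos: [502.0, -181.5, 98.8]
tcp_rot: [3.141, -0.0, -0.0]
ft_force: [-1.7, -0.3, 5.5]
opening: 0.457
```

```bash
python3 -m inch '{"hand":[0.48,0.52,0.6,0.7,0.7,0.75,0.8,0.8,0.8,0.8,0.8,0.8,0.8,0.8,0.8,0.8,0.8,0.8,0.8,0.8],"turn":[0,0,0,0,0,0,0,0,0,0,0,0,0,0,0,0,0,0,0,0],"delta_pos":[[0,0,0],[0,0,0],[0,0,0],[0,0,0],[0,0,0],[0,0,-1],[0,0,-2.5],[0,0,-3],[0,0,-2.5],[1,-2,0],[2,-4,0],[2,-4,0],[2,-4,0],[2,-4,0],[2,-4,0],[2,-4,0],[2,-4,0],[1.3,-3.5,0],[0,0,0],[0,0,0]]}'
python3 - <<'E'
from h import *
p,d=viewer.read_camera("wrist"); cv2.imwrite("pics/w6.png",p)
p,d=viewer.read_camera("top"); cv2.imwrite("pics/t6.png",p)
print(env.state()["eef_pos"])
E
```

```text
t: 24.0
eef_pos: [664.7, 154.1, 188.6]
tcp_rot: [3.141, 0.0, 0.001]
ft_force: [-0.5, -0.5, 0.5]
opening: 0.801
[664.69759914 152.60781978 188.73498183]
```

View pics/w6.png

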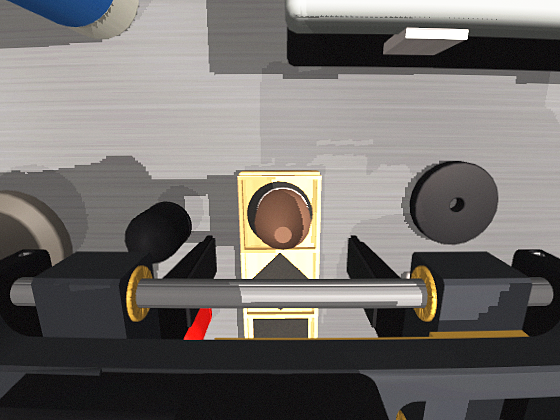

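View pics/t6.png

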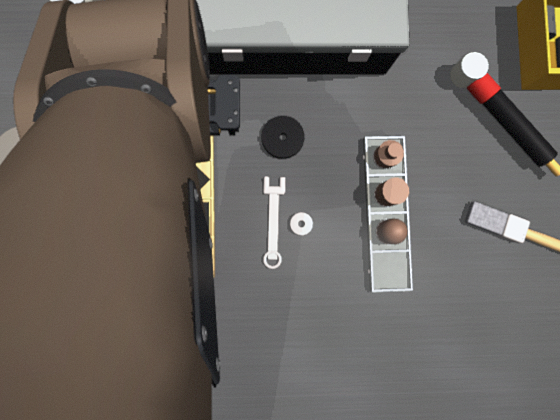

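```bash
python3 - <<'E'
from h import *
for n in ("scene","wrist"):
    p,d=viewer.read_camera(n); c=viewer.get_calibration(n); px,P=cloud(c,d)
    if n=="wrist": print(np.array(c["T"])[:3,3])
    m=(P[:,2]>60)&(P[:,0]>690)&(P[:,1]>0)&(P[:,1]<280)&(P[:,2]<170)
    q=P[m]
    for z0 in range(60,170,20):
        s=q[(q[:,2]>=z0)&(q[:,2]<z0+20)]
        if len(s)>5: print(n,z0,len(s),np.percentile(s[:,0],[1,10,50]).round(),np.percentile(s[:,1],[1,50,99]).round())
E
```

```text
scene 60 342 [785. 785. 830.] [  4. 268. 280.]
scene 80 361 [778. 781. 831.] [ 12. 268. 279.]
scene 100 501 [778. 780. 823.] [  5. 267. 279.]
scene 120 10880 [784. 798. 859.] [  1.  69. 272.]
scene 140 562 [815. 821. 854.] [  1. 267. 279.]
scene 160 367 [815. 824. 865.] [  1. 266. 279.]
[734.15072227 151.82071568 281.92314413]
wrist 60 1509 [784. 784. 784.] [  1. 101. 279.]
wrist 80 2065 [777. 777. 784.] [  2.  89. 147.]
wrist 100 3114 [777. 777. 781.] [ 13.  83. 151.]
wrist 120 7480 [781. 782. 784.] [ 26.  87. 150.]
```

The toolbox starts at x≈777, so there's enough clearance. Grasping the cone.

```bash
python3 -m inch '{"hand":[0.8,0.8,0.8,0.8,0.8,0.8,0.8,0,0,0,0,0,0,0],"turn":[0,0,0,0,0,0,0,0,0,0,0,0,0,0],"delta_pos":[[0,0,1.5],[0,0,2],[0,0,2],[0,0,2],[0,0,1],[0,0,0.3],[0,0,0],[0,0,0],[0,0,0],[0,0,0],[0,0,0],[0,0,0],[0,0,0],[0,0,0]]}'
```

```text
t: 25.6
eef_pos: [665.1, 153.5, 100.7]
tcp_rot: [3.142, -0.0, -0.0]
ft_force: [-1.4, 0.7, 3.5]
opening: 0.458
```

```bash
python3 -m inch '{"hand":[0,0,0,0,0,0,0,0,0,0,0,0,0,0,0,0,0],"turn":[0,0,0,0,0,0,0,0,0,0,0,0,0,0,0,0,0],"delta_pos":[[0,0,-0.9],[0,0,-2],[0,0,-3],[0,0,-2],[-0.6,1,-1],[-1.3,2,0],[-2.2,3.3,0],[-2.7,4,0],[-2.7,4,0],[-2.7,4,0],[-2.7,4,0],[-2.7,4,0],[-2.7,4,0],[-1.5,2,0],[-0.7,0.9,0],[-0.3,0.4,0],[0,0,0]]}' && python3 -m inch '{"hand":[0,0,0,0,0,0,0,0,0,0],"turn":[0,0,0,0,0,0,0,0,0,0],"delta_pos":[[0,0,0.5],[0,0,2],[0,0,2.5],[0,0,2],[0,0,1],[0,0,0.3],[0,0,0],[0,0,0],[0,0,0],[0,0,0]]}'
```

```text
t: 27.3
eef_pos: [436.9, -182.3, 189.4]
tcp_rot: [-3.142, 0.0, -0.0]
ft_force: [-0.3, 0.2, -1.9]
opening: 0.462
t: 28.3
eef_pos: [437.2, -182.6, 107.0]
tcp_rot: [3.141, -0.001, -0.0]
ft_force: [-0.7, -0.1, -1.5]
opening: 0.457
```

```bash
python3 -m inch '{"hand":[0,0,0,0,0,0,0,0,0],"turn":[0,0,0,0,0,0,0,0,0],"delta_pos":[[0,0,0.4],[0,0,0.2],[0,0,0.05],[0,0,0.05],[0,0,0.05],[0,0,0.04],[0,0,0.02],[0,0,0],[0,0,0]]}'
```

```text
t: 29.2
eef_pos: [437.0, -182.5, 98.6]
tcp_rot: [3.141, -0.0, -0.0]
ft_force: [-1.6, -0.5, 5.9]
opening: 0.461
```

Contact again. I'll release, lift clear and move aside.

```bash
python3 -m inch '{"hand":[0.48,0.52,0.6,0.7,0.7,0.75,0.8,0.8,0.8,0.8,0.8,0.8,0.8,0.8,0.8,0.8,0.8],"turn":[0,0,0,0,0,0,0,0,0,0,0,0,0,0,0,0,0],"delta_pos":[[0,0,0],[0,0,0],[0,0,0],[0,0,0],[0,0,0],[0,0,-1],[0,0,-2.5],[0,0,-3],[0,0,-3],[0,0,-2],[0,2,0],[0,4,0],[0,4,0],[0,4,0],[0,4,0],[0,2,0],[0,0,0]]}'
python3 - <<'E'
from h import *
for n in ("top","scene"):
    p,d=viewer.read_camera(n); cv2.imwrite(f"pics/{n}9.png",p); c=viewer.get_calibration(n); px,P=cloud(c,d)
    m=(P[:,2]>45)&(P[:,2]<85)&(P[:,0]>390)&(P[:,0]<680)&(abs(P[:,1]+181)<50)
    im=np.zeros(d.shape,np.uint8); im[px[m][:,1],px[m][:,0]]=1
    nn,lab,st,ce=cv2.connectedComponentsWithStats(im)
    for i in range(1,nn):
        if st[i,4]>20:
            q=P[lab[px[:,1],px[:,0]]==i]; print(n,ce[i].round(),q.mean(0).round(1),np.percentile(q[:,2],98).round(1))
    if n=="top": cv2.imwrite("pics/top9c.png",cv2.resize(p[120:310,330:450],None,fx=3,fy=3,interpolation=cv2.INTER_CUBIC))
print(env.state()["eef_pos"],env.state()["ft_force"])
E
```

```text
t: 30.9
eef_pos: [436.5, -384.6, 213.7]
tcp_rot: [3.141, -0.001, -0.003]
ft_force: [-0.6, -0.2, -0.0]
opening: 0.8
top [390. 153.] [ 631.6 -177.5   57.8] 74.5
top [394. 192.] [ 566.4 -178.2   66.8] 70.9
top [394. 230.] [ 503.4 -177.5   61.9] 70.3
top [395. 271.] [ 438.5 -178.6   59.3] 75.4
scene [151. 255.] [ 444.3 -185.5   58.8] 74.6
scene [185. 277.] [ 508.6 -184.6   61.2] 69.7
scene [220. 298.] [ 570.9 -182.9   66.4] 70.1
scene [260. 326.] [ 636.9 -183.2   57.1] 73.6
[ 436.59117368 -381.96327827  213.55165925] [1.03271484 0.98313031 0.01571689]
```

View pics/scene9.png

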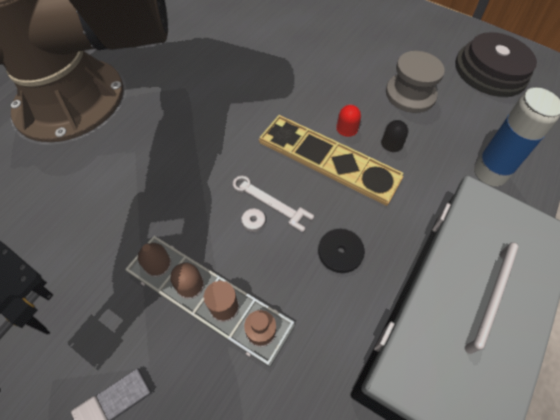

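View pics/top9c.png

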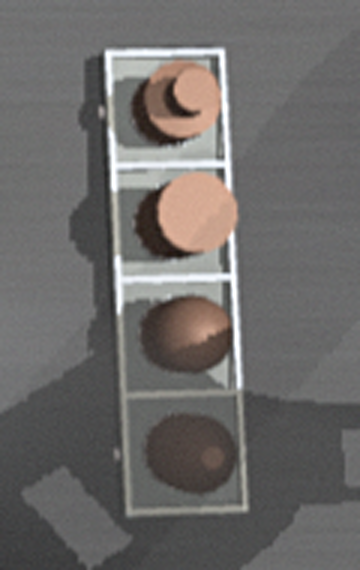

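All four stand upright, one per compartment. From far to near they are step (260,326), flat (220,298), round (185,277) and cone (151,255), and the rack is empty. Heights match each plug standing on the 12 mm floor.

```bash
python3 -c "
from cell import ticket; print(ticket.job_done())"
```

```text
the job is handed in; nothing more can be done
None
```

All four grinding plugs are in the carrier in reverse order, one per compartment. From farthest to nearest the robot they stand step, flat, round, cone. I lowered each one in sub-millimetre steps until the wrist force showed contact (about 6 N), then released it. I handed the job in at about 31 s.

The last top and scene pictures show every plug upright inside its own compartment, the rack empty and the gripper clear. Measured top heights were 70–75 mm. That is 1–3 mm above the nominal 68–74 mm, which is within the camera error. The two cameras' plug centres differ by about 5–8 mm, because each sees mainly the side of the plug facing it. No check failed.

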